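Plug the open vacuum ports

ROBOT

A 6-joint arm with a two-finger parallel gripper is mounted at the origin on the work surface. World frame = base frame: x ahead of the robot, y to its left, z up, the work surface at z = 0. Lengths are in mm, angles in degrees, forces in N, time in s.
With the tool pointing down it reaches from about 350 to 850 mm from the base axis. Payload 8.1 kg.
Tool frame: the origin (TCP) lies at the very end of the fingers, on their centre line; the grasp point (between the pads) lies r.tcp_to_grasp behind it (r.tcp_to_grasp is the distance from the TCP to the grasp point, in mm); z points along the fingers, y is the line along which they close (so a half turn about z gives the same grasp; the last joint's range is limited). The gripper opens to 85 mm and grips with 20 to 120 N. Pads are 22 mm wide; open, the fingers measure 114 mm over their backs; the gripper's body (76 mm by 85 mm) begins 54 mm behind the grasp point. The pads swing forward as they close: fully open they stand 13 mm farther back than shut.
Start: joints at [-74.737, 7.471, 85.268, -0, 87.261, -4.893], TCP at [206.773, -563.25, 231.292] pointing down, gripper open.
Joint ranges: [-169.43, 169.43], [-51.17, 129.36], [1.28, 143.12], [-76.62, 256.62], [0, 156.53], [-152.29, 152.29]. Speed limits (degrees/s): [136.94, 136.94, 159.86, 180, 180, 180].

INTERFACE

Orientations are given as [roll, pitch, yaw] about the fixed x, y, z axes, in that order (R = Rz(yaw) Ry(pitch) Rx(roll)).
In Python, from bench import sense, viewer, order, r gives the robot as it stands.
- The arm moves only by the tool carry_out, never from a script. Its argument "increments" is one flat list of numbers, 7 for each row, row after row: the shift along the tool's x, y, z as a fraction of full scale, then the turn, a rotation vector about the tool's x, y, z as a fraction of full scale, then the opening, from -1 (shut) to 1 (fully open). A call has exactly 10 rows; each row is the pose to reach, as a shift and turn from the pose commanded when the call began, along the tool's axes at that moment, turning the shorter way round; what a row does not reach only later rows make up. Full scale, the value 1, is 400 mm for a shift and 2 pi rad for a turn. A row lasts 1/8 s, in which the tool goes at most 62.5 mm and 10.7 degrees, less where a joint would pass 70% of its speed; a pose out of reach is approached as far as the arm can. A call with a number of a shift or a turn outside -1 to 1 is refused whole. A call with a gripper value outside its range is refused whole. The fingers move at their own pace and stop on an object; "force" is the grip in N (left out, the last holds). Time passes only in rows, so rows that repeat a pose let the fingers close, or fill a call up. It gives the time, the measured TCP pose, the force, the opening and the grip force at its end, in the units of the state.
- sense(): the state, without advancing time (a new reading comes with each control period).
- viewer.snapshot(name): name is "scene" or "top" or "wrist"; returns the picture (480x640x3 uint8, red, green, blue); there is no depth.
- viewer.get_calibration(name): a dict with "fx", "fy", "cx", "cy" (pixels), "k1" (the pictures are not rectified: a ray, as slopes to the right and down, at radius r is drawn at 1 + k1 r^2 times it, then the intrinsics apply), "R" (3x3) and "t" (3): a world point X has camera coordinates R X + t. Camera axes: x right, y down, z forward; pixel columns grow to the right and rows downward; lengths in mm; the calibration is good to about 2 mm. A picture is of the moment at which its call begins: read the wrist's pose just before it. get_calibration takes no time and is no camera call; for the wrist camera it gives the pose at the moment of the call.
- order.hand_in(): hands the job in; it is judged then, once.
The state is a dict: "time": time; "joint_pos": joint angles; "qd": joint speeds; "joint_efforts": joint torques, N m; "tool_pos": TCP position; "tcp_rot": TCP orientation; "ft_force": force on the tool from outside, world axes, zero at the start; "wrist_torque": the same for the moment, N m; "finger_gap": finger opening in mm; "grip_force": force on a finger pad.
Only numpy, scipy, OpenCV 4.12 (cv2) and the standard library are available. Lean on these libraries where they do the work, as an engineer would, in place of code of your own. Each camera call takes 0.05 s, during which the arm holds its last target. There are 200 camera calls.

TASK

Close the four open vacuum ports on the bench against dust: seat each red plug in the upward-facing port that it fits, until its disc lies flat on the flange all round, and let go of it. Leave the gauge head standing where it is.

Things in the scene. Friction and masses are not known exactly. Their poses are not given: they have to be found in the camera images.
- plug_largest: red tapered plug, largest of four: flat disc 84 mm across, 5 mm thick; under it a solid cone 20 mm deep, 64 mm wide narrowing to 48 mm; on top an upright grip knob 24 mm across, 26 mm tall; 90 g. Origin: centre of the disc's underside, z up through the knob. Starts standing on the bench on its cone (origin 20 mm up)
- plug_large: red tapered plug, second largest of four: flat disc 66 mm across, 5 mm thick; under it a solid cone 20 mm deep, 49 mm wide narrowing to 34 mm; on top an upright grip knob 22 mm across, 26 mm tall; 60 g. Origin: centre of the disc's underside, z up through the knob. Starts standing on the bench on its cone (origin 20 mm up)
- plug_medium: red tapered plug, third largest of four: flat disc 52 mm across, 5 mm thick; under it a solid cone 18 mm deep, 38 mm wide narrowing to 24 mm; on top an upright grip knob 20 mm across, 26 mm tall; 35 g. Origin: centre of the disc's underside, z up through the knob. Starts standing on the bench on its cone (origin 18 mm up)
- plug_small: red tapered plug, smallest of four: flat disc 38 mm across, 5 mm thick; under it a solid cone 14 mm deep, 24 mm wide narrowing to 14 mm; on top an upright grip knob 16 mm across, 26 mm tall; 18 g. Origin: centre of the disc's underside, z up through the knob. Starts standing on the bench on its cone (origin 14 mm up); easily toppled
- pump_port (a point): centre of the open top port of the turbopump: bore 66 mm in a flat flange 95 mm across, face 130 mm above the bench. The point is on the bore's axis in the plane of that face, z up; bore free to 25 mm. Ribbed steel cylinder 100 mm across; black drive box on its +x side to 91 mm from the axis, 80 mm high; heavy, does not move
- trap_port (a point): centre of the open top port of the foreline trap: bore 51 mm in a flat flange 75 mm across, face 120 mm above the bench. The point is on the bore's axis in the plane of that face, z up; bore free to 30 mm. Smooth steel canister 90 mm across, small closed stub on its +x side to 66 mm from the axis; heavy, does not move
- cross_port (a point): centre of the open top port of the pipe cross: bore 40 mm in a flat flange 55 mm across, face 125 mm above the bench. The point is on the bore's axis in the plane of that face, z up; bore free to 25 mm. Steel pipe 45 mm across on end, two closed level arms along its y, each to 60 mm from the axis; heavy, does not move
- valve_port (a point): centre of the open top port of the angle valve: bore 26 mm in a flat flange 40 mm across, face 90 mm above the bench. The point is on the bore's axis in the plane of that face, z up; bore free to 28 mm. Aluminium block 54 mm wide, black actuator cylinder to 92 mm on its +x side, closed stub to 58 mm on -x; heavy, does not move
- gauge: vacuum gauge head standing loose among the plugs, a bystander: grey cylinder 46 mm across on a narrower steel tube and a foot flange 40 mm across, small connector on top, 91 mm tall in all, 0.3 kg. Origin: centre of its underside, z up
There are look-alikes about, which are no part of the job. What is shaped like the plug_largest but purple is not meant.

How it is judged (in metres and radians):
At the end, for the whole second after the job is handed in: Each plug is at rest in its own port (largest: pump, second: trap, third: cross, smallest: valve), within 5 mm of its axis, its disc's underside within 3 mm of the flange face and level within 0.08 rad; the gauge head stands upright (0.15 rad) within 30 mm of where it began (horizontal distance between plug_largest and pump_port below 0.005 m and z of plug_largest in the frame of pump_port between -0.003 and 0.003 m and angle between each of plug_largest, plug_large, plug_medium, plug_small's own z axis and vertical below 0.08 rad and linear speed of each of plug_largest, plug_large, plug_medium, plug_small below 0.02 m/s and horizontal distance between plug_large and trap_port below 0.005 m and z of plug_large in the frame of trap_port between -0.003 and 0.003 m and horizontal distance between plug_medium and cross_port below 0.005 m and z of plug_medium in the frame of cross_port between -0.003 and 0.003 m and horizontal distance between plug_small and valve_port below 0.005 m and z of plug_small in the frame of valve_port between -0.003 and 0.003 m and angle between gauge's own z axis and vertical below 0.15 rad and distance of gauge from where it was at the start of the episode below 0.03 m); the robot touches nothing.
It fails at once if the gauge head is shoved (more than 30 mm) or knocked over (distance of gauge from where it was at the start of the episode above 0.03 m or angle between gauge's own z axis and vertical above 0.3 rad).
It also fails if it takes over 114 s, if anything falls off the work surface, if the arm or the gripper's body presses on something with over 40 N, if the wrist force passes 120 N, or if a joint passes its speed limit or range.

## Working session

There is one attempt and no reset: what is moved stays moved. The work goes in short steps, Python scripts to look and compute and a tool call to move; the robot and the scene stay as the last step left them, time stands still between calls to the robot, and variables do not carry over. Pictures are saved under pics/ and viewed, at most 14 in all, crops included, and the job is handed in when it is done.

Besides the shell and the picture viewer there is one more tool, called after ">>>" as name(argument=value, ...), one argument or row to a line, values as JSON. carry_out: Moves the arm, as the interface text tells. Its arguments: {"type":"object","properties":{"increments":{"type":"array"},"force":{"type":"number"}},"required":["increments"]}

```bash
mkdir -p pics; ls; python3 - <<'E'
from bench import sense, viewer, r
import cv2, numpy as np
s=sense(); print(s, r.tcp_to_grasp)
for n in ("scene","top","wrist"):
    c=viewer.get_calibration(n); print(n,{k:np.round(v,3).tolist() for k,v in c.items()})
    im=viewer.snapshot(n); cv2.imwrite(f"pics/{n}0.png",im[:,:,::-1])
E
```

```text
pics
{'time': 0.0, 'joint_pos': array([-7.47383136e+01,  7.51322129e+00,  8.53293408e+01,  3.42807901e-04,
        8.72607719e+01, -4.89417985e+00]), 'qd': array([ 0.09692207,  0.06288534,  0.04910727,  0.02887346, -0.07747526,
        0.00660826]), 'joint_efforts': array([-1.09204073e-03, -5.69395924e+01, -5.00563502e+01, -4.06132949e-04,
        1.45513960e-02, -6.89589569e-06]), 'tool_pos': array([ 206.61411492, -562.72666315,  230.26350244]), 'tcp_rot': array([-1.79897072e+02, -9.15714074e-03,  2.01558413e+01]), 'ft_force': array([ 0.72518549, -0.5337947 , -0.14796257]), 'wrist_torque': array([ 0.02725815, -0.00560922,  0.0122784 ]), 'grip_force': 0.0, 'finger_gap': 85.32727658883492} 18.700000000000003
scene {'fx': 598.136, 'fy': 598.136, 'cx': 317.372, 'cy': 239.572, 'k1': -0.164, 'R': [[0.857, 0.515, -0.003], [0.425, -0.712, -0.559], [-0.29, 0.478, -0.829]], 't': [-395.798, -130.256, 1495.214]}
top {'fx': 563.909, 'fy': 563.909, 'cx': 318.264, 'cy': 242.345, 'k1': -0.064, 'R': [[0.027, -0.999, 0.027], [-0.995, -0.029, -0.101], [0.101, -0.024, -0.995]], 't': [-29.527, 466.232, 1344.28]}
wrist {'fx': 334.613, 'fy': 334.613, 'cx': 323.447, 'cy': 230.405, 'k1': -0.033, 'R': [[0.345, -0.939, -0.001], [-0.907, -0.333, 0.259], [-0.244, -0.089, -0.966]], 't': [-599.406, -35.335, 378.193]}
```

View pics/scene0.png

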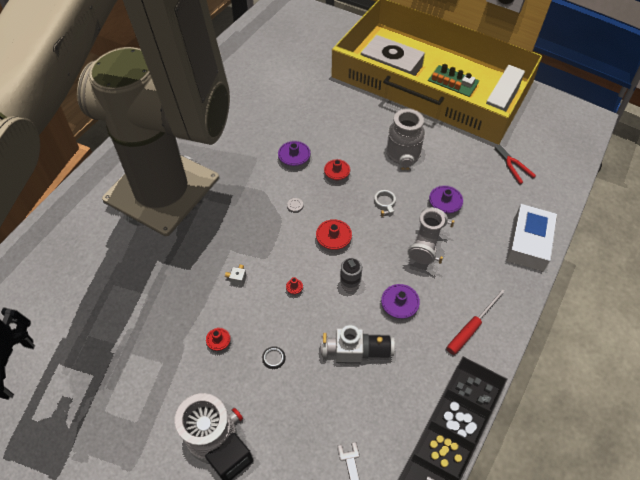

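View pics/top0.png

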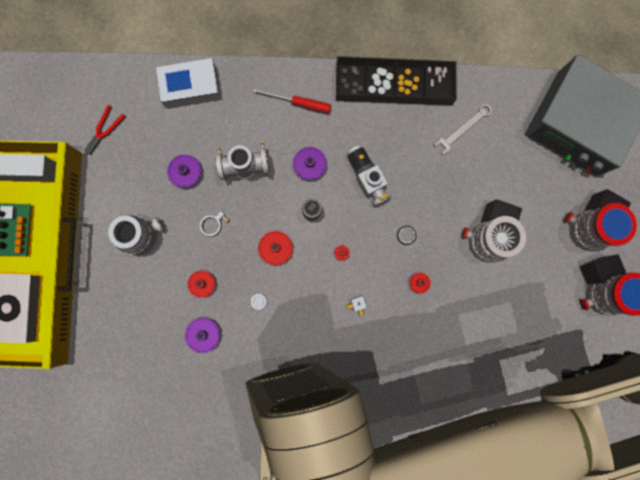

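Scene view: plugs at about largest (333,235), large (337,170), medium (218,340), small (294,286). Ports there: trap (408,121), cross (433,218), valve (350,335), pump (204,418). In the top view the plugs are at (276,248), (202,284), (420,283), (342,253). Ports in top: (130,234), (240,158), (374,178), (503,237), with the gauge at (312,210).

```bash
cat > h.py <<'E'
import numpy as np, cv2
from bench import sense, viewer, order, r
def ray(c,uv):
    d=np.array([[c['fx']*1.,0,c['cx']],[0,c['fy'],c['cy']],[0,0,1]])
    p=cv2.undistortPoints(np.float64(uv).reshape(1,1,2),d,np.array([c['k1'],0,0,0.]))[0,0]
    # picture model: drawn = (1+k1 r^2)*slope, the OpenCV model with k2=p=0
    R=np.array(c['R']);t=np.array(c['t']); v=R.T@np.array([p[0],p[1],1.]); return -R.T@t, v/np.linalg.norm(v)
def onplane(c,uv,z):
    o,d=ray(c,uv); return o+d*(z-o[2])/d[2]
def tri(rays):
    A=sum(np.eye(3)-np.outer(d,d) for o,d in rays); b=sum((np.eye(3)-np.outer(d,d))@o for o,d in rays)
    X=np.linalg.solve(A,b); return X,max(np.linalg.norm(np.cross(X-o,d)) for o,d in rays)
def proj(c,X):
    q=np.array(c['R'])@np.array(X,float)+np.array(c['t']); s=q[:2]/q[2]; s=s*(1+c['k1']*(s@s))
    return np.array([c['fx']*s[0]+c['cx'],c['fy']*s[1]+c['cy']])
def red(im,amin=60):
    h=cv2.cvtColor(im,cv2.COLOR_RGB2HSV); m=(((h[...,0]<6)|(h[...,0]>174))&(h[...,1]>150)&(h[...,2]>50)).astype(np.uint8)
    cs,_=cv2.findContours(m,cv2.RETR_EXTERNAL,cv2.CHAIN_APPROX_NONE); out=[]
    for k in cs:
        if cv2.contourArea(k)>amin: out.append((cv2.fitEllipse(cv2.convexHull(k)),cv2.contourArea(k)))
    return out
E
python3 - <<'E'
from h import *
T=viewer.get_calibration("top");S=viewer.get_calibration("scene")
it=cv2.imread("pics/top0.png")[:,:,::-1];isc=cv2.imread("pics/scene0.png")[:,:,::-1]
rt,rs=red(it),red(isc)
P=dict(largest=((276,248),(333,235),25),large=((202,284),(337,170),25),medium=((420,283),(218,340),23),small=((342,253),(294,286),19))
for n,(a,b,z) in P.items():
    e=min(rt,key=lambda q:np.hypot(*np.subtract(q[0][0],a)))[0]; f=min(rs,key=lambda q:np.hypot(*np.subtract(q[0][0],b)))[0]
    X,g=tri([ray(T,e[0]),ray(S,f[0])])
    print(n,np.round(e[0],1),np.round(e[1],1),'plane',onplane(T,e[0],z).round(1),'scn',onplane(S,f[0],z).round(1),'tri',X.round(1),round(g,1))
Q=dict(pump=((503,237),(204,418),130),trap=((130,234),(408,121),120),cross=((240,158),(433,218),125),valve=((374,178),(350,335),90),gaugetop=((312,210),(351,265),91))
for n,(a,b,z) in Q.items():
    X,g=tri([ray(T,a),ray(S,b)]); print(n,'plane',onplane(T,a,z).round(1),'scn',onplane(S,b,z).round(1),'tri',X.round(1),round(g,1))
a=[cv2.resize(it[y-40:y+40,x-50:x+50],(400,320),interpolation=cv2.INTER_CUBIC) for x,y in ((503,237),(130,234),(240,158),(374,178))]
cv2.imwrite("pics/ports.png",cv2.resize(np.vstack([np.hstack(a[:2]),np.hstack(a[2:])]),(750,600))[:,:,::-1])
E
```

```text
largest [275.  247.8] [33.5 33.7] plane [450.6  87.7  25. ] scn [453.6  86.   25. ] tri [451.5  88.4  20.3] 0.7
large [201.  283.7] [26.3 26.8] plane [358.8 262.3  25. ] scn [361.7 260.5  25. ] tri [359.4 263.5  20.4] 0.6
medium [419.5 282.6] [19.8 20.2] plane [ 375.9 -264.9   23. ] scn [ 378.8 -267.    23. ] tri [ 376.4 -265.7   17.7] 0.4
small [341.4 252.5] [14.2 14.2] plane [444.1 -73.6  19. ] scn [446.3 -74.2  19. ] tri [444.9 -73.4  16.3] 0.7
pump plane [ 480.6 -433.9  130. ] scn [ 489.9 -436.6  130. ] tri [ 483.9 -436.3  118.2] 2.6
trap plane [463.6 410.7 120. ] scn [472.9 415.5 120. ] tri [468.1 414.9 116.5] 5.0
cross plane [644.4 169.3 125. ] scn [650.1 172.7 125. ] tri [647.5 171.3 123.8] 3.2
valve plane [ 615.6 -141.6   90. ] scn [ 623.7 -144.9   90. ] tri [ 619.8 -141.6   79.1] 2.2
gaugetop plane [535.    1.6  91. ] scn [546.6  -3.3  91. ] tri [540.1   3.3  75.4] 3.1
```

View pics/wrist0.png

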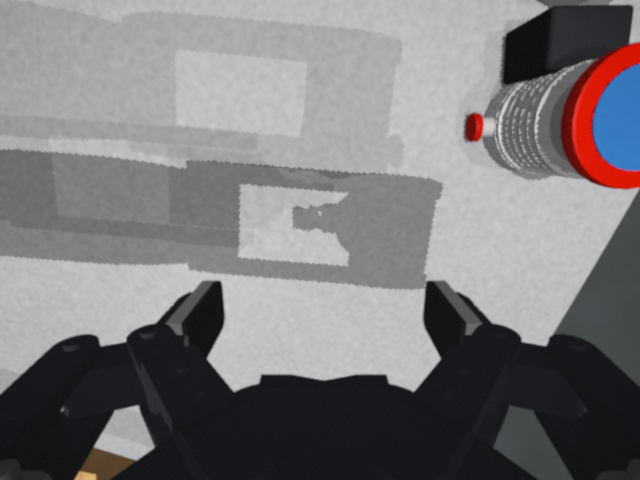

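The wrist picture shows bare bench with shadows and a look-alike blue-capped pump at right (630,120). The fingers appear at (200,320) and (450,320), so the camera sits ahead of the tool. I'll measure each port closer up with the wrist camera, starting with the pump and turning the yaw to 0.

>>> carry_out(
  increments=[0.728, -0.0744, -0.0718, 0, 0, 0.05599, 1, 0.728, -0.0744, -0.0718, 0, 0, 0.05599, 1, 0.728, -0.0744, -0.0718, 0, 0, 0.05599, 1, 0.728, -0.0744, -0.0718, 0, 0, 0.05599, 1, 0.728, -0.0744, -0.0718, 0, 0, 0.05599, 1, 0.728, -0.0744, -0.0718, 0, 0, 0.05599, 1, 0.728, -0.0744, -0.0718, 0, 0, 0.05599, 1, 0.728, -0.0744, -0.0718, 0, 0, 0.05599, 1, 0.728, -0.0744, -0.0718, 0, 0, 0.05599, 1, 0.728, -0.0744, -0.0718, 0, 0, 0.05599, 1],
)

```text
time: 1.4
tool_pos: [469.2, -435.5, 260.1]
tcp_rot: [180.0, 0.0, -0.1]
ft_force: [0.3, -0.1, 0.3]
finger_gap: 85.6
grip_force: 0.0
```

```bash
cat >> h.py <<'E'
def wshot(name):
    c=viewer.get_calibration("wrist"); im=viewer.snapshot("wrist")
    cv2.imwrite(f"pics/{name}.png",im[:,:,::-1]); np.savez(f"pics/{name}.npz",**{k:np.array(v) for k,v in c.items()})
    s=sense(); print(name,round(s['time'],2),s['tool_pos'].round(1),s['tcp_rot'].round(2)); return c,im
E
python3 -c "
from h import *
wshot('pumpA')"
```

```text
pumpA 1.45 [ 469.4 -435.4  260. ] [ 1.8e+02  0.0e+00 -5.0e-02]
```

View pics/pumpA.png

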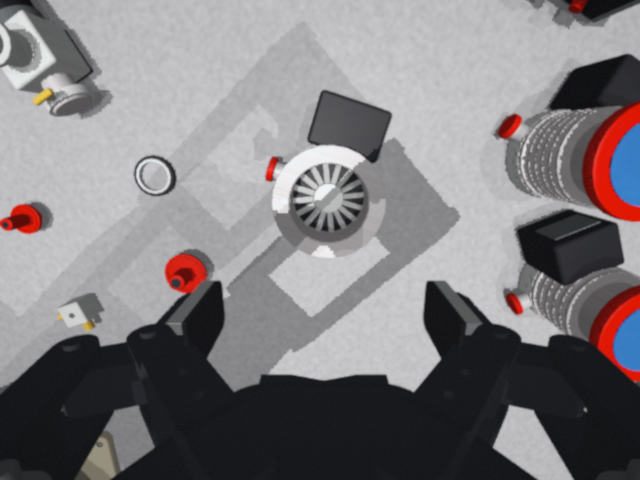

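The pump flange is centred near (329,202) under partial shadow, with the medium plug at (187,272), the small plug at (25,218) and the valve at the upper left. I'll tour the remaining ports.

>>> carry_out(
  increments=[-0.025, -0.3625, 0, 0, 0, 0, 1, -0.025, -0.3625, 0, 0, 0, 0, 1, -0.025, -0.3625, 0, 0, 0, 0, 1, -0.025, -0.3625, 0, 0, 0, 0, 1, -0.025, -0.3625, 0, 0, 0, 0, 1, -0.025, -0.3625, 0, 0, 0, 0, 1, -0.025, -0.3625, 0, 0, 0, 0, 1, -0.025, -0.3625, 0, 0, 0, 0, 1, -0.025, -0.3625, 0, 0, 0, 0, 1, -0.025, -0.3625, 0, 0, 0, 0, 1],
)

```text
time: 2.7
tool_pos: [459.9, -290.0, 260.0]
tcp_rot: [-180.0, 0.0, -0.0]
ft_force: [0.4, -0.2, -0.1]
finger_gap: 85.0
grip_force: 0.0
```

```bash
python3 -c "
from h import *
wshot('v2')"
```

```text
v2 2.75 [ 459.9 -290.   260. ] [-180.    0.    0.]
```

>>> carry_out(
  increments=[0.2, -0.475, 0, 0, 0, 0, 1, 0.2, -0.475, 0, 0, 0, 0, 1, 0.2, -0.475, 0, 0, 0, 0, 1, 0.2, -0.475, 0, 0, 0, 0, 1, 0.2, -0.475, 0, 0, 0, 0, 1, 0.2, -0.475, 0, 0, 0, 0, 1, 0.2, -0.475, 0, 0, 0, 0, 1, 0.2, -0.475, 0, 0, 0, 0, 1, 0.2, -0.475, 0, 0, 0, 0, 1, 0.2, -0.475, 0, 0, 0, 0, 1],
)

```text
time: 4.0
tool_pos: [539.8, -100.2, 260.0]
tcp_rot: [180.0, -0.0, -0.0]
ft_force: [-0.8, -0.3, 0.2]
finger_gap: 85.6
grip_force: 0.0
```

```bash
python3 -c "
from h import *
wshot('v3')"
```

```text
v3 4.05 [ 539.8 -100.1  260. ] [ 1.8e+02  0.0e+00 -1.0e-02]
```

>>> carry_out(
  increments=[-0.1, -0.55, 0, 0, 0, 0, 1, -0.1, -0.55, 0, 0, 0, 0, 1, -0.1, -0.55, 0, 0, 0, 0, 1, -0.1, -0.55, 0, 0, 0, 0, 1, -0.1, -0.55, 0, 0, 0, 0, 1, -0.1, -0.55, 0, 0, 0, 0, 1, -0.1, -0.55, 0, 0, 0, 0, 1, -0.1, -0.55, 0, 0, 0, 0, 1, -0.1, -0.55, 0, 0, 0, 0, 1, -0.1, -0.55, 0, 0, 0, 0, 1],
)

```text
time: 5.3
tool_pos: [500.0, 119.7, 260.0]
tcp_rot: [180.0, 0.0, -0.0]
ft_force: [-0.4, 0.4, 0.9]
finger_gap: 85.4
grip_force: 0.0
```

```bash
python3 -c "
from h import *
wshot('v4')"
```

```text
v4 5.35 [499.9 119.8 260. ] [ 1.8e+02  0.0e+00 -2.0e-02]
```

>>> carry_out(
  increments=[-0.15, -0.525, 0, 0, 0, 0, 1, -0.15, -0.525, 0, 0, 0, 0, 1, -0.15, -0.525, 0, 0, 0, 0, 1, -0.15, -0.525, 0, 0, 0, 0, 1, -0.15, -0.525, 0, 0, 0, 0, 1, -0.15, -0.525, 0, 0, 0, 0, 1, -0.15, -0.525, 0, 0, 0, 0, 1, -0.15, -0.525, 0, 0, 0, 0, 1, -0.15, -0.525, 0, 0, 0, 0, 1, -0.15, -0.525, 0, 0, 0, 0, 1],
)

```text
time: 6.6
tool_pos: [440.0, 329.8, 260.1]
tcp_rot: [-180.0, -0.0, -0.0]
ft_force: [0.2, 0.2, 0.2]
finger_gap: 85.5
grip_force: 0.0
```

```bash
python3 -c "
from h import *
wshot('v5')
ims=[cv2.imread(f'pics/{n}.png')[:370] for n in ('v2','v3','v4','v5')]
a=np.vstack([np.hstack(ims[:2]),np.hstack(ims[2:])]); cv2.imwrite('pics/tour.png',cv2.resize(a,(800,462),interpolation=cv2.INTER_AREA))"
```

```text
v5 6.65 [440.  329.9 260.1] [-1.8e+02 -0.0e+00 -2.0e-02]
```

View pics/tour.png

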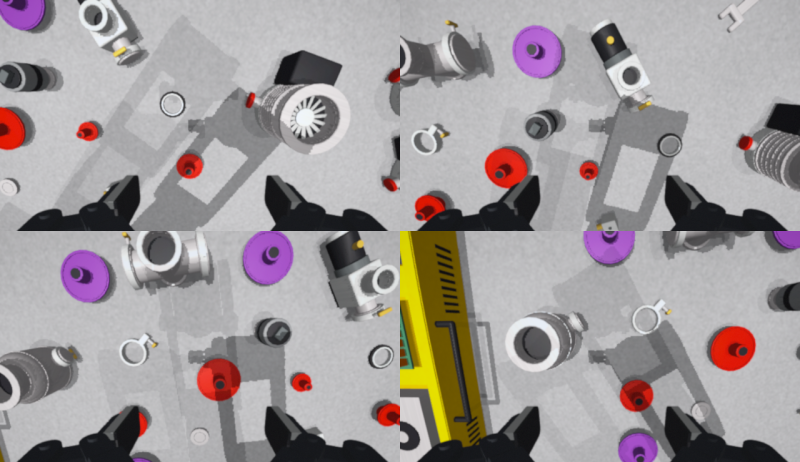

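The tour views show each port and plug clearly. Trap is at v5 (225,180), cross at v4 (250,28) cut at the top edge, valve at v3 (370,120), and pump at v2 (490,185). I'll take one more place over the large plug, then compute.

>>> carry_out(
  increments=[-0.2, 0.15, 0, 0, 0, 0, 1, -0.2, 0.15, 0, 0, 0, 0, 1, -0.2, 0.15, 0, 0, 0, 0, 1, -0.2, 0.15, 0, 0, 0, 0, 1, -0.2, 0.15, 0, 0, 0, 0, 1, -0.2, 0.15, 0, 0, 0, 0, 1, -0.2, 0.15, 0, 0, 0, 0, 1, -0.2, 0.15, 0, 0, 0, 0, 1, -0.2, 0.15, 0, 0, 0, 0, 1, -0.2, 0.15, 0, 0, 0, 0, 1],
)

```text
time: 7.9
tool_pos: [359.9, 270.0, 260.0]
tcp_rot: [180.0, 0.0, -0.0]
ft_force: [-0.1, -0.5, 0.6]
finger_gap: 84.7
grip_force: 0.0
```

```bash
cat >> h.py <<'E'
def load(n):
    return {k:(v if v.ndim else float(v)) for k,v in np.load(f"pics/{n}.npz").items()}, cv2.imread(f"pics/{n}.png")[:,:,::-1]
def circ(c,im,X,rad,band=0.12,sign=0):
    """edge points near the drawn circle (centre X, radius rad), ellipse fit in the picture; sign +1: brighter outside"""
    g=cv2.GaussianBlur(cv2.cvtColor(np.ascontiguousarray(im),cv2.COLOR_RGB2GRAY).astype(float),(0,0),1)
    X=np.array(X,float)
    for it in range(6):
        b=band*(1.5 if it<2 else 1 if it<4 else .6); pts=[];W=[]
        for a in np.linspace(0,2*np.pi,180,endpoint=False):
            rr=np.linspace(1-b,1+b,41)*rad; P=np.array([proj(c,X+q*np.array([np.cos(a),np.sin(a),0])) for q in rr]).astype(np.float32)
            if P.min()<1 or P[:,0].max()>637 or P[:,1].max()>370: continue
            v=np.gradient(cv2.remap(g,P[:,:1],P[:,1:],cv2.INTER_LINEAR)[:,0]); v=v*sign if sign else abs(v); k=v.argmax()
            if v[k]>1.5: W.append(onplane(c,P[k],X[2])[:2])
        W=np.array(W)
        m=np.ones(len(W),bool)
        for _ in range(4):
            A=np.c_[2*W[m],np.ones(m.sum())]; s=np.linalg.lstsq(A,(W[m]**2).sum(1),rcond=None)[0]
            q=np.sqrt(s[2]+s[0]**2+s[1]**2); e=abs(np.hypot(*(W-s[:2]).T)-q); m=e<max(1.0,2*np.median(e))
        X[:2]=s[:2]
    return X,q,m.sum(),proj(c,X)
PORT=dict(pump=(482,-435,130,33,47.5),trap=(468,413,120,25.5,37.5),cross=(647,171,125,20,27.5),valve=(618,-142,90,13,20))
PLUG=dict(largest=(451.5,88,25,42,24,12,46),large=(359.4,262.5,25,33,0,11,0),medium=(376.4,-265.3,23,26,0,10,0),small=(444.9,-73.5,19,19,0,8,0))
E
cat > m.py <<'E'
from h import *
import sys
def ports(L):
    for n,vs in L.items():
        x,y,z,rb,rf=PORT[n]
        for rad,sg,nm in ((rb,1,'bore'),(rf,0,'flange')):
            rs=[]
            for v in vs:
                c,im=load(v); X,q,k,uv=circ(c,im,(x,y,z),rad,sign=sg); rs.append(ray(c,uv)); print(n,nm,v,X.round(1),'r',round(q,1),k,uv.round(0))
            if len(rs)>1: X,g=tri(rs); print('   tri',X.round(1),round(g,2))
def plugs(L):
    for n,vs in L.items():
        x,y,z,rd=PLUG[n][:4]; rs=[]
        for v in vs:
            c,im=load(v); p=proj(c,(x,y,z))
            X,q,k,uv=circ(c,im,(x,y,z),rd); rs.append(ray(c,uv)); print(n,v,X.round(1),'r',round(q,1),k,uv.round(0))
        if len(rs)>1: X,g=tri(rs); print('   tri',X.round(1),round(g,2))
E
python3 - <<'E'
from m import *
wshot('v6')
ports(dict(pump=['pumpA','v2'],trap=['v5','v6'],cross=['v4','v3'],valve=['v3','v2']))
plugs(dict(large=['v5','v6'],largest=['v4','v5'],medium=['pumpA','v2'],small=['v2','v4','v3']))
E
```

```text
v6 7.95 [359.9 270.  260.1] [-1.8e+02 -1.0e-02  0.0e+00]
pump bore pumpA [ 482.8 -440.4  130. ] r 33.3 154 [328. 204.]
pump bore v2 [ 482.9 -440.4  130. ] r 33.0 153 [504. 193.]
   tri [ 482.9 -440.4  130.1] 0.05
pump flange pumpA [ 482.9 -440.5  130. ] r 47.3 144 [329. 204.]
pump flange v2 [ 486.9 -428.3  130. ] r 45.1 104 [490. 188.]
   tri [ 481.2 -440.6  106.6] 2.58
trap bore v5 [469.8 424.  120. ] r 25.4 180 [212. 183.]
trap bore v6 [465.3 408.1 120. ] r 24.0 91 [150.  88.]
   tri [468.2 431.   84. ] 5.45
trap flange v5 [474.9 409.8 120. ] r 38.7 141 [228. 177.]
trap flange v6 [467.6 413.4 120. ] r 35.9 80 [143.  85.]
   tri [471.4 415.8 109.2] 3.61
cross bore v4 [648.3 171.1 125. ] r 19.8 140 [254.  25.]
cross bore v3 [648. 170. 125.] r 18.7 48 [-14.  88.]
   tri [648.4 171.3 123.8] 0.23
cross flange v4 [648.2 171.1 125. ] r 27.0 103 [254.  26.]
cross flange v3 [648.2 171.  125. ] r 27.0 60 [-15.  88.]
   tri [648.2 171.1 124.9] 0.02
valve bore v3 [ 621.3 -142.5   90. ] r 12.7 179 [370. 121.]
valve bore v2 [ 621.  -142.5   90. ] r 12.6 180 [149.  24.]
   tri [ 621.2 -142.5   89.9] 0.13
valve flange v3 [ 617.5 -145.6   90. ] r 18.9 22 [373. 125.]
valve flange v2 [ 621.2 -142.2   90. ] r 19.9 71 [148.  24.]
   tri [ 618.2 -145.1   96.8] 1.06
large v5 [360.6 263.1  25. ] r 32.4 122 [378. 264.]
large v6 [360.6 262.9  25. ] r 32.5 162 [329. 198.]
   tri [360.4 262.9  24.4] 0.08
largest v4 [452.4  88.   25. ] r 41.6 159 [350. 239.]
largest v5 [453.6  91.8  25. ] r 43.8 150 [530. 187.]
   tri [451.8  87.8  19.4] 1.06
medium pumpA [ 376.3 -267.8   23. ] r 26.7 72 [186. 274.]
medium v2 [ 377.3 -265.9   23. ] r 25.7 107 [303. 266.]
   tri [ 374.7 -265.6   17.7] 0.51
small v2 [445.  -74.2  19. ] r 18.0 88 [140. 211.]
small v4 [447.1 -71.2  19. ] r 19.3 117 [481. 241.]
small v3 [447.6 -76.5  19. ] r 20.1 68 [304. 272.]
   tri [445.4 -74.1  15.5] 2.26
```

```bash
sed -i 's/trap=(468,413/trap=(470,422/' h.py; python3 - <<'E'
from m import *
ports(dict(trap=['v5','v6']))
c,im=load('v6'); p=proj(c,(360.5,263,25))
h=im[int(p[1])-70:int(p[1])+40,int(p[0])-60:int(p[0])+60]
for X in ((360.5,263,25),(360.5,263,51)): print(proj(c,X).round(1))
g=cv2.resize(np.hstack([h,im[30:140,90:210]]),(720,330)); cv2.imwrite('pics/c6.png',g[:,:,::-1])
E
```

```text
trap bore v5 [469.8 424.  120. ] r 25.4 180 [212. 183.]
trap bore v6 [469.9 424.1 120. ] r 25.3 180 [129.  83.]
   tri [469.8 423.9 120.4] 0.01
trap flange v5 [469.8 424.  120. ] r 37.1 179 [212. 183.]
trap flange v6 [469.8 424.2 120. ] r 37.2 137 [129.  83.]
   tri [469.8 423.9 120.3] 0.06
[328.9 198.2]
[329.3 202.2]
```

View pics/c6.png

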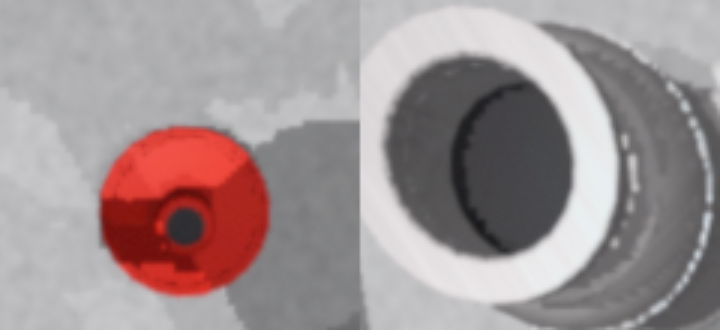

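Large plug is at (360.5,263), disc top 25, and trap at (469.8,424,120); both agree across views and with the text. Grasp it now.

>>> carry_out(
  increments=[0.0015, 0.0175, 0.15, 0, 0, 0, 1, 0.0015, 0.0175, 0.3, 0, 0, 0, 1, 0.0015, 0.0175, 0.45, 0, 0, 0, 1, 0.0015, 0.0175, 0.53, 0, 0, 0, 1, 0.0015, 0.0175, 0.57, 0, 0, 0, 1, 0.0015, 0.0175, 0.58, 0, 0, 0, 1, 0.0015, 0.0175, 0.58, 0, 0, 0, -1, 0.0015, 0.0175, 0.58, 0, 0, 0, -1, 0.0015, 0.0175, 0.58, 0, 0, 0, -1, 0.0015, 0.0175, 0.58, 0, 0, 0, -1],
  force=40,
)

```text
time: 9.2
tool_pos: [361.1, 263.4, 28.9]
tcp_rot: [-180.0, -0.1, 0.0]
ft_force: [-0.1, -0.5, 4.6]
finger_gap: 20.8
grip_force: 38.9
```

>>> carry_out(
  increments=[0, 0, -0.05, 0, 0, 0, -1, 0, 0, -0.2, 0, 0, 0, -1, 0, 0, -0.35, 0, 0, 0, -1, 0, 0, -0.43, 0, 0, 0, -1, 0.07, -0.1, -0.43, 0, 0, 0, -1, 0.14, -0.2, -0.43, 0, 0, 0, -1, 0.21, -0.3, -0.43, 0, 0, 0, -1, 0.26, -0.38, -0.43, 0, 0, 0, -1, 0.2733, -0.4025, -0.43, 0, 0, 0, -1, 0.2733, -0.4025, -0.43, 0, 0, 0, -1],
)

```text
time: 10.45
tool_pos: [469.5, 423.9, 199.5]
tcp_rot: [180.0, 0.0, 0.0]
ft_force: [-0.5, -0.3, -0.8]
finger_gap: 20.4
grip_force: 39.5
```

```bash
python3 -c "
from h import *
c,im=wshot('h1')
s=sense(); t=s['tool_pos']
for nm,X in (('tr',(469.8,424,120)),('discC',t-[0,0,8])): print(nm,proj(c,X).round(1))
x=[e for e in red(im,500)]
print(x)
cv2.imwrite('pics/h1c.png',im[60:460,120:520,::-1])"
```

```text
h1 10.5 [469.4 423.5 199.7] [1.7995e+02 4.0000e-02 1.0000e-02]
tr [322.2 235.8]
discC [323.1 277.2]
[(((323.3400573730469, 277.8014831542969), (127.76337432861328, 134.77830505371094), 94.50605773925781), 9650.0), (((649.1202392578125, 226.55535888671875), (68.15211486816406, 82.68150329589844), 45.886531829833984), 1432.5)]
```

View pics/h1c.png

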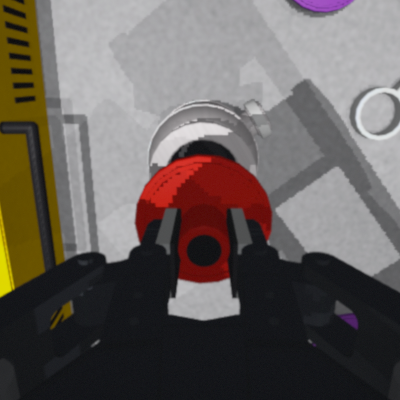

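The plug hangs level with its disc at (323,277), as predicted, and the trap mouth is partly visible behind it. Lower and release.

>>> carry_out(
  increments=[0, 0, 0.08, 0, 0, 0, -1, 0, 0, 0.12, 0, 0, 0, -1, 0, 0, 0.15, 0, 0, 0, -1, 0, 0, 0.165, 0, 0, 0, -1, 0, 0, 0.1725, 0, 0, 0, -1, 0, 0, 0.1775, 0, 0, 0, -1, 0, 0, 0.18, 0, 0, 0, -1, 0, 0, 0.18, 0, 0, 0, -1, 0, 0, 0.18, 0, 0, 0, 0.2, 0, 0, 0.18, 0, 0, 0, 0.2],
)

```text
time: 11.75
tool_pos: [469.7, 424.0, 127.8]
tcp_rot: [180.0, 0.0, 0.0]
ft_force: [0.0, 0.7, -0.5]
finger_gap: 51.4
grip_force: 0.0
```

>>> carry_out(
  increments=[0, 0, -0.08, 0, 0, 0, 0.2, 0, 0, -0.22, 0, 0, 0, 0.2, 0, 0, -0.33, 0, 0, 0, 0.2, 0, 0.15, -0.33, 0, 0, 0, 0.2, -0.045, 0.3, -0.33, 0, 0, 0, 0.2, -0.045, 0.45, -0.33, 0, 0, 0, 0.2, -0.045, 0.6, -0.33, 0, 0, 0, 0.2, -0.045, 0.74, -0.33, 0, 0, 0, 0.2, -0.045, 0.8, -0.33, 0, 0, 0, 0.2, -0.045, 0.8, -0.33, 0, 0, 0, 0.2],
)

```text
time: 13.0
tool_pos: [451.9, 102.5, 260.1]
tcp_rot: [180.0, -0.0, -0.2]
ft_force: [-0.8, 0.1, 0.1]
finger_gap: 51.3
grip_force: 0.0
```

```bash
python3 - <<'E'
from m import *
wshot('v7')
plugs(dict(largest=['v4','v7']))
T=viewer.get_calibration('top');S=viewer.get_calibration('scene');it=viewer.snapshot('top');isc=viewer.snapshot('scene')
p=proj(T,(469.8,424,125));q=proj(S,(469.8,424,125))
for im,a,c in ((it,p,T),(isc,q,S)):
    e=min(red(im),key=lambda k:np.hypot(*np.subtract(k[0][0],a))); print(e,a,onplane(c,e[0][0],125))
f=lambda im,a:cv2.resize(im[int(a[1])-30:int(a[1])+30,int(a[0])-35:int(a[0])+35],(350,300),interpolation=cv2.INTER_CUBIC)
cv2.imwrite('pics/chk1.png',np.hstack([f(it,p),f(isc,q)])[:,:,::-1])
E
```

```text
v7 13.05 [451.9 103.6 260. ] [-1.7998e+02 -1.0000e-02 -1.1000e-01]
largest v4 [452.4  88.   25. ] r 41.6 159 [350. 239.]
largest v7 [452.4  88.1  25. ] r 41.6 164 [335. 198.]
   tri [452.4  88.   25.2] 0.05
(((123.97710418701172, 231.76553344726562), (26.85778045654297, 27.70957374572754), 70.25190734863281), 554.0) [123.63391117 230.81793725] [467.68076121 423.09053754 125.        ]
(((408.2454528808594, 117.2421646118164), (19.81592559814453, 25.007991790771484), 97.36241912841797), 358.5) [408.58745914 117.01417497] [469.42331664 422.8297295  125.        ]
```

View pics/chk1.png

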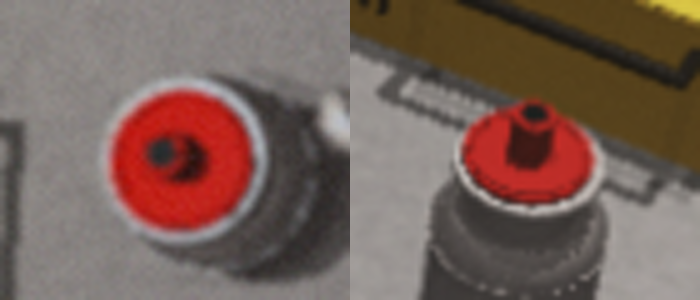

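The large plug sits flat and concentric in the trap in both pictures. Now the largest, at (452.4,88), height 25.2.

>>> carry_out(
  increments=[0.0015, 0.04, 0.15, 0, 0, 0, 0.2, 0.0015, 0.04, 0.3, 0, 0, 0, 0.2, 0.0015, 0.04, 0.45, 0, 0, 0, 0.2, 0.0015, 0.04, 0.53, 0, 0, 0, 0.2, 0.0015, 0.04, 0.57, 0, 0, 0, 0.2, 0.0015, 0.04, 0.58, 0, 0, 0, 0.2, 0.0015, 0.04, 0.58, 0, 0, 0, -1, 0.0015, 0.04, 0.58, 0, 0, 0, -1, 0.0015, 0.04, 0.58, 0, 0, 0, -1, 0.0015, 0.04, 0.58, 0, 0, 0, -1],
  force=40,
)

```text
time: 14.4
tool_pos: [453.9, 88.4, 29.8]
tcp_rot: [-180.0, -0.2, -0.0]
ft_force: [-0.9, 1.0, 6.9]
finger_gap: 22.4
grip_force: 39.5
```

>>> carry_out(
  increments=[0, 0, -0.05, 0, 0, 0, -1, 0, 0, -0.2, 0, 0, 0, -1, 0, 0, -0.35, 0, 0, 0, -1, 0, 0, -0.45, 0, 0, 0, -1, 0, 0, -0.5, 0, 0, 0, -1, 0, 0.08, -0.5, 0, 0, 0, -1, 0, 0.2, -0.5, 0, 0, 0, -1, 0, 0.3, -0.5, 0, 0, 0, -1, 0, 0.38, -0.5, 0, 0, 0, -1, 0, 0.4, -0.5, 0, 0, 0, -1],
)

```text
time: 15.65
tool_pos: [452.2, -73.7, 228.3]
tcp_rot: [180.0, -0.0, -0.2]
ft_force: [-0.8, 1.3, -1.6]
finger_gap: 22.5
grip_force: 39.7
```

>>> carry_out(
  increments=[0, 0.08, 0, 0, 0, 0, -1, 0, 0.2, 0, 0, 0, 0, -1, 0, 0.34, 0, 0, 0, 0, -1, 0.03, 0.48, 0, 0, 0, 0, -1, 0.05, 0.62, 0, 0, 0, 0, -1, 0.07, 0.76, 0, 0, 0, 0, -1, 0.07625, 0.87, 0, 0, 0, 0, -1, 0.07625, 0.91, 0, 0, 0, 0, -1, 0.07625, 0.921, 0, 0, 0, 0, -1, 0.07625, 0.921, 0, 0, 0, 0, -1],
)

```text
time: 16.9
tool_pos: [483.3, -439.2, 228.1]
tcp_rot: [-180.0, -0.0, 0.0]
ft_force: [0.0, 0.2, -1.5]
finger_gap: 22.5
grip_force: 39.7
```

```bash
python3 -c "
from h import *
c,im=wshot('h2')
t=sense()['tool_pos']
e=max(red(im,500),key=lambda k:k[1]); print(e, sense()['finger_gap'])
for z in (8,10): print(z,proj(c,t-[0,0,z-5]).round(1), onplane(c,e[0][0],t[2]-z+5).round(1))"
```

```text
h2 16.95 [ 483.3 -439.   228.2] [-1.7998e+02 -1.0000e-02  7.0000e-02]
(((322.9867248535156, 277.1537780761719), (161.64016723632812, 171.19920349121094), 85.53134155273438), 16008.0) 22.545537867849646
8 [321.8 280.9] [ 485.2 -439.6  225.2]
10 [321.8 279.2] [ 484.4 -439.6  223.2]
```

>>> carry_out(
  increments=[0, 0, 0.08, 0, 0, 0, -1, 0, 0, 0.14, 0, 0, 0, -1, 0, 0, 0.18, 0, 0, 0, -1, 0, 0, 0.2, 0, 0, 0, -1, 0, 0, 0.21, 0, 0, 0, -1, 0, 0, 0.216, 0, 0, 0, -1, 0, 0, 0.22, 0, 0, 0, -1, 0, 0, 0.22, 0, 0, 0, -1, 0, 0, 0.22, 0, 0, 0, 0.2, 0, 0, 0.22, 0, 0, 0, 0.2],
)

```text
time: 18.2
tool_pos: [482.4, -440.6, 139.9]
tcp_rot: [180.0, 0.0, -0.0]
ft_force: [0.8, 0.0, -1.2]
finger_gap: 51.0
grip_force: 0.0
```

>>> carry_out(
  increments=[0, 0, -0.08, 0, 0, 0, 0.2, 0, 0, -0.2, 0, 0, 0, 0.2, 0, 0, -0.3, 0, 0, 0, 0.2, -0.06, -0.1, -0.3, 0, 0, 0, 0.2, -0.13, -0.2, -0.3, 0, 0, 0, 0.2, -0.2, -0.3, -0.3, 0, 0, 0, 0.2, -0.25, -0.38, -0.3, 0, 0, 0, 0.2, -0.265, -0.4, -0.3, 0, 0, 0, 0.2, -0.265, -0.4, -0.3, 0, 0, 0, 0.2, -0.265, -0.4, -0.3, 0, 0, 0, 0.2],
)

```text
time: 19.45
tool_pos: [377.3, -281.2, 260.1]
tcp_rot: [180.0, -0.0, -0.0]
ft_force: [-1.3, 0.5, -0.7]
finger_gap: 51.0
grip_force: 0.0
```

```bash
cat >> m.py <<'E'
def check(n,X,extra=None):
    T=viewer.get_calibration('top');S=viewer.get_calibration('scene');it=viewer.snapshot('top');isc=viewer.snapshot('scene');o=[]
    for im,c in ((it,T),(isc,S)):
        a=proj(c,X); e=min(red(im),key=lambda k:np.hypot(*np.subtract(k[0][0],a))); print(np.round(e[0],1).tolist() if 0 else (e[0][0],e[0][1]),a.round(1),onplane(c,e[0][0],X[2]).round(1))
        o.append(cv2.resize(im[max(0,int(a[1])-30):int(a[1])+30,int(a[0])-35:int(a[0])+35],(350,300),interpolation=cv2.INTER_CUBIC))
    if extra is not None: o.append(extra)
    cv2.imwrite(f'pics/{n}.png',np.hstack(o)[:,:,::-1])
E
python3 - <<'E'
from m import *
PLUG['medium']=(377,-265.5,23,26)
c,im=wshot('v8')
plugs(dict(medium=['v8','v2','pumpA']))
p=proj(c,(377,-265.5,23)).astype(int)
check('chk2',(482.9,-440.4,135))
E
```

```text
v8 19.5 [ 377.2 -281.2  259.9] [ 1.8e+02  1.0e-02 -3.0e-02]
medium v8 [ 377.5 -266.7   23. ] r 26.2 112 [310. 198.]
medium v2 [ 377.3 -265.9   23. ] r 25.7 111 [303. 266.]
medium pumpA [ 376.3 -267.3   23. ] r 26.3 79 [186. 274.]
   tri [ 376.7 -266.5   22. ] 0.88
((419.5876770019531, 282.542236328125), (19.752084732055664, 20.312593460083008)) [506.6 235.8] [ 372.2 -242.   135. ]
((199.55917358398438, 417.8789367675781), (43.7070426940918, 46.61930465698242)) [199.1 416.9] [ 484.7 -441.5  135. ]
```

View pics/chk2.png

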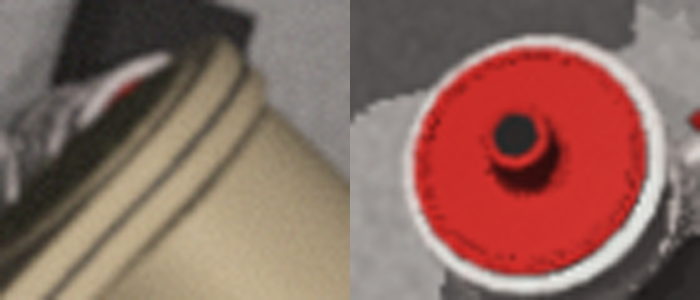

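The pump plug looks flat and concentric in the scene view, at (199,417); the arm covers it in the top view, so I'll recheck later. Next is medium, at (377.2,-266.5), disc top ~22–23.

>>> carry_out(
  increments=[0.00075, -0.035, 0.15, 0, 0, 0, 0.2, 0.00075, -0.035, 0.3, 0, 0, 0, 0.2, 0.00075, -0.035, 0.45, 0, 0, 0, 0.2, 0.00075, -0.035, 0.53, 0, 0, 0, 0.2, 0.00075, -0.035, 0.57, 0, 0, 0, 0.2, 0.00075, -0.035, 0.5825, 0, 0, 0, 0.2, 0.00075, -0.035, 0.5825, 0, 0, 0, -1, 0.00075, -0.035, 0.5825, 0, 0, 0, -1, 0.00075, -0.035, 0.5825, 0, 0, 0, -1, 0.00075, -0.035, 0.5825, 0, 0, 0, -1],
  force=40,
)

```text
time: 20.85
tool_pos: [378.3, -267.3, 28.6]
tcp_rot: [179.9, -0.1, 0.0]
ft_force: [0.5, 0.6, 6.2]
finger_gap: 18.1
grip_force: 39.0
```

>>> carry_out(
  increments=[0, 0, -0.05, 0, 0, 0, -1, 0, 0, -0.2, 0, 0, 0, -1, 0, 0, -0.35, 0, 0, 0, -1, 0, 0, -0.45, 0, 0, 0, -1, 0, 0, -0.5, 0, 0, 0, -1, 0, -0.08, -0.5, 0, 0, 0, -1, 0, -0.2, -0.5, 0, 0, 0, -1, 0, -0.34, -0.5, 0, 0, 0, -1, 0, -0.46, -0.5, 0, 0, 0, -1, 0, -0.5, -0.5, 0, 0, 0, -1],
)

```text
time: 22.1
tool_pos: [377.1, -64.1, 227.4]
tcp_rot: [-180.0, -0.1, 0.1]
ft_force: [0.1, -0.4, -0.7]
finger_gap: 18.6
grip_force: 39.2
```

>>> carry_out(
  increments=[0.06, -0.05, 0, 0, 0, 0, -1, 0.15, -0.13, 0, 0, 0, 0, -1, 0.25, -0.22, 0, 0, 0, 0, -1, 0.35, -0.31, 0, 0, 0, 0, -1, 0.45, -0.4, 0, 0, 0, 0, -1, 0.55, -0.49, 0, 0, 0, 0, -1, 0.65, -0.57, 0, 0, 0, 0, -1, 0.6778, -0.5938, 0, 0, 0, 0, -1, 0.6778, -0.5938, 0, 0, 0, 0, -1, 0.6778, -0.5938, 0, 0, 0, 0, -1],
)

```text
time: 23.35
tool_pos: [647.9, 170.6, 227.2]
tcp_rot: [180.0, 0.0, -0.0]
ft_force: [-0.0, -0.5, 0.4]
finger_gap: 18.2
grip_force: 39.2
```

```bash
python3 -c "
from h import *
c,im=wshot('h3')
t=sense()['tool_pos']
e=max(red(im,500),key=lambda k:k[1]); print(e, sense()['finger_gap'])
for z in (8,10): print(z,proj(c,t-[0,0,z-5]).round(1), onplane(c,e[0][0],t[2]-z+5).round(1))"
```

```text
h3 23.4 [647.9 170.5 227.4] [ 1.7999e+02 -0.0000e+00 -3.0000e-02]
(((322.1741638183594, 279.465087890625), (99.3196792602539, 103.41001892089844), 83.82115173339844), 5573.0) 18.300119860270712
8 [322.5 281.1] [648.7 170.6 224.4]
10 [322.5 279.4] [647.8 170.6 222.4]
```

>>> carry_out(
  increments=[0, 0, 0.08, 0, 0, 0, -1, 0, 0, 0.14, 0, 0, 0, -1, 0, 0, 0.18, 0, 0, 0, -1, 0, 0, 0.2, 0, 0, 0, -1, 0, 0, 0.215, 0, 0, 0, -1, 0, 0, 0.225, 0, 0, 0, -1, 0, 0, 0.23, 0, 0, 0, -1, 0, 0, 0.23, 0, 0, 0, -1, 0, 0, 0.23, 0, 0, 0, 0.2, 0, 0, 0.23, 0, 0, 0, 0.2],
)

```text
time: 24.65
tool_pos: [648.0, 171.1, 134.8]
tcp_rot: [180.0, 0.0, 0.0]
ft_force: [0.1, 0.0, 0.9]
finger_gap: 51.0
grip_force: 0.0
```

>>> carry_out(
  increments=[0, 0, -0.08, 0, 0, 0, 0.2, 0, 0, -0.2, 0, 0, 0, 0.2, 0, 0, -0.31, 0, 0, 0, 0.2, -0.09, 0.11, -0.31, 0, 0, 0, 0.2, -0.18, 0.22, -0.31, 0, 0, 0, 0.2, -0.27, 0.33, -0.31, 0, 0, 0, 0.2, -0.36, 0.44, -0.31, 0, 0, 0, 0.2, -0.46, 0.56, -0.31, 0, 0, 0, 0.2, -0.5, 0.6, -0.31, 0, 0, 0, 0.2, -0.5, 0.6, -0.31, 0, 0, 0, 0.2],
)

```text
time: 25.9
tool_pos: [447.6, -69.9, 259.2]
tcp_rot: [180.0, -0.0, -0.1]
ft_force: [0.1, 0.1, -0.4]
finger_gap: 51.4
grip_force: 0.0
```

```bash
python3 - <<'E'
from m import *
PLUG['small']=(445.5,-74,19,19)
c,im=wshot('v9')
plugs(dict(small=['v9','v2','v4']))
e=min(red(im),key=lambda k:np.hypot(*np.subtract(k[0][0],proj(c,(445.5,-74,19))))); print(e,onplane(c,e[0][0],19).round(1))
p=proj(c,(445,-74,19)).astype(int)
check('chk3',(648.3,171.1,130),cv2.resize(im[p[1]-40:p[1]+40,p[0]-25:p[0]+25],(100,300)[::1]))
check('chk3b',(482.9,-440.4,135))
E
python3 -c "
import cv2,numpy as np
a=cv2.imread('pics/chk3.png');b=cv2.imread('pics/chk3b.png')
b=np.hstack([b,np.zeros((300,100,3),np.uint8)]);cv2.imwrite('pics/chk3c.png',np.vstack([a,b]))"
```

```text
v9 25.95 [448.3 -69.1 259.2] [-1.7999e+02 -4.0000e-02 -9.0000e-02]
small v9 [446.3 -74.2  19. ] r 19.3 74 [326. 199.]
small v2 [445.2 -74.7  19. ] r 18.2 89 [141. 210.]
small v4 [447.3 -71.2  19. ] r 19.4 112 [481. 241.]
   tri [445.5 -73.4  15.7] 1.09
(((326.14849853515625, 199.58633422851562), (30.803922653198242, 30.933420181274414), 171.46144104003906), 709.0) [445.8 -73.9  19. ]
((238.9526824951172, 157.01341247558594), (21.11611557006836, 21.596826553344727)) [239.1 155.8] [645.4 171.2 130. ]
((432.0857849121094, 216.83912658691406), (19.8249454498291, 22.370759963989258)) [432.3 216.8] [648.  170.8 130. ]
((506.5016784667969, 236.4102020263672), (34.15652847290039, 35.60259246826172)) [506.6 235.8] [ 481.6 -440.2  135. ]
((199.55917358398438, 417.8789367675781), (43.7070426940918, 46.61930465698242)) [199.1 416.9] [ 484.7 -441.5  135. ]
```

View pics/chk3c.png

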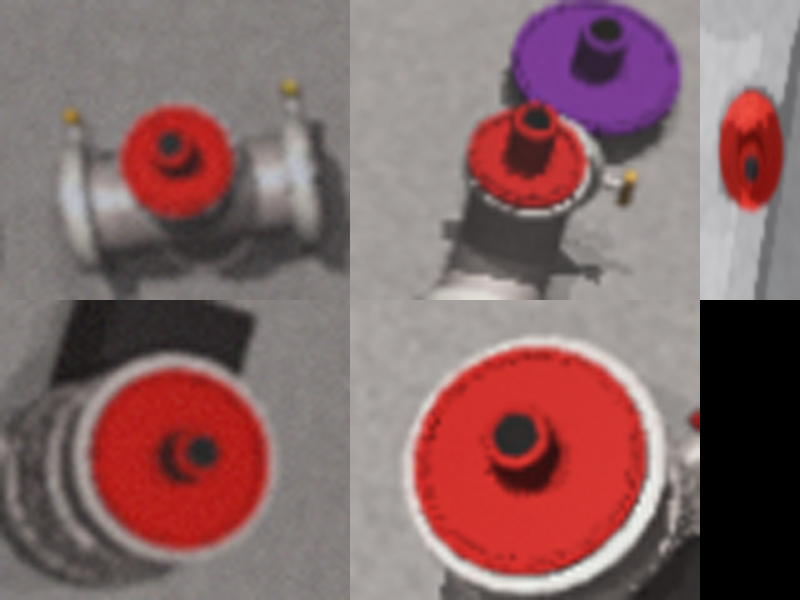

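Cross and pump plugs sit flat and concentric in both views. The small plug stands upright at (326,199) in the wrist view, i.e. (445.8,-74). Grasp it.

>>> carry_out(
  increments=[-0.006, 0.0128, 0.15, 0, 0, 0, 0.2, -0.006, 0.0128, 0.3, 0, 0, 0, 0.2, -0.006, 0.0128, 0.45, 0, 0, 0, 0.2, -0.006, 0.0128, 0.53, 0, 0, 0, 0.2, -0.006, 0.0128, 0.575, 0, 0, 0, 0.2, -0.006, 0.0128, 0.59, 0, 0, 0, 0.2, -0.006, 0.0128, 0.59, 0, 0, 0, -1, -0.006, 0.0128, 0.59, 0, 0, 0, -1, -0.006, 0.0128, 0.59, 0, 0, 0, -1, -0.006, 0.0128, 0.59, 0, 0, 0, -1],
  force=40,
)

```text
time: 27.4
tool_pos: [446.9, -74.2, 24.1]
tcp_rot: [180.0, -0.1, -0.0]
ft_force: [-0.3, 1.1, 5.7]
finger_gap: 14.3
grip_force: 39.4
```

>>> carry_out(
  increments=[0, 0, -0.05, 0, 0, 0, -1, 0, 0, -0.17, 0, 0, 0, -1, 0, 0, -0.3, 0, 0, 0, -1, 0, 0, -0.4, 0, 0, 0, -1, 0.1, 0.04, -0.4, 0, 0, 0, -1, 0.22, 0.08, -0.4, 0, 0, 0, -1, 0.34, 0.13, -0.4, 0, 0, 0, -1, 0.42, 0.165, -0.4, 0, 0, 0, -1, 0.4383, 0.1713, -0.4, 0, 0, 0, -1, 0.4383, 0.1713, -0.4, 0, 0, 0, -1],
)

```text
time: 28.65
tool_pos: [620.9, -142.4, 182.6]
tcp_rot: [-180.0, 0.1, -0.0]
ft_force: [-0.2, 0.4, 0.6]
finger_gap: 14.5
grip_force: 39.1
```

```bash
python3 -c "
from h import *
c,im=wshot('h4')
t=sense()['tool_pos']
e=min(red(im,300),key=lambda k:np.hypot(*np.subtract(k[0][0],(322,280)))); print(e, sense()['finger_gap'])
for z in (8,10): print(z,proj(c,t-[0,0,z-5]).round(1), onplane(c,e[0][0],t[2]-z+5).round(1))"
```

```text
h4 28.7 [ 620.5 -142.2  182.8] [-1.7998e+02  5.0000e-02  1.0000e-02]
(((323.34197998046875, 283.7283935546875), (76.18696594238281, 78.34957122802734), 2.156877279281616), 2929.0) 14.603488424982185
8 [321.6 281.7] [ 619.5 -143.   179.8]
10 [321.6 280. ] [ 618.6 -143.   177.8]
```

>>> carry_out(
  increments=[0.002, 0, 0.08, 0, 0, 0, -1, 0.002, 0, 0.13, 0, 0, 0, -1, 0.002, 0, 0.16, 0, 0, 0, -1, 0.002, 0, 0.18, 0, 0, 0, -1, 0.002, 0, 0.19, 0, 0, 0, -1, 0.002, 0, 0.2, 0, 0, 0, -1, 0.002, 0, 0.207, 0, 0, 0, -1, 0.002, 0, 0.207, 0, 0, 0, -1, 0.002, 0, 0.207, 0, 0, 0, 0.2, 0.002, 0, 0.207, 0, 0, 0, 0.2],
)

```text
time: 29.95
tool_pos: [622.1, -142.5, 100.4]
tcp_rot: [180.0, -0.0, -0.0]
ft_force: [0.5, -0.3, -0.3]
finger_gap: 50.1
grip_force: 0.0
```

>>> carry_out(
  increments=[0, 0, -0.08, 0, 0, 0, 0.2, 0, 0, -0.2, 0, 0, 0, 0.2, 0, 0, -0.35, 0, 0, 0, 0.2, 0, 0, -0.4, 0, 0, 0, 0.2, -0.1, 0, -0.4, 0, 0, 0, 0.2, -0.2, 0, -0.4, 0, 0, 0, 0.2, -0.2, 0, -0.4, 0, 0, 0, 0.2, -0.2, 0, -0.4, 0, 0, 0, 0.2, -0.2, 0, -0.4, 0, 0, 0, 0.2, -0.2, 0, -0.4, 0, 0, 0, 0.2],
)

```text
time: 31.2
tool_pos: [542.6, -142.5, 260.1]
tcp_rot: [-180.0, 0.0, 0.0]
ft_force: [-0.2, 0.7, -0.1]
finger_gap: 51.0
grip_force: 0.0
```

```bash
python3 - <<'E'
from m import *
c,im=wshot('v10')
p=proj(c,(621.2,-142.5,95)).astype(int);print(p)
check('chk4',(621.2,-142.5,95))
a=cv2.imread('pics/chk4.png'); b=cv2.resize(im[max(0,p[1]-60):p[1]+60,p[0]-80:p[0]+80,::-1],(700,300) if 0 else (400,300))
X,q,k,uv=circ(c,im,(621.2,-142.5,95),19); print(X.round(1),q,k)
cv2.imwrite('pics/chk4c.png',np.vstack([a,np.hstack([b,np.zeros((300,300,3),np.uint8)])]))
for z in (47,):
  T=viewer.get_calibration('top'); i0=cv2.imread('pics/top0.png'); i1=viewer.snapshot('top')[:,:,::-1]
  d=np.abs(i0[190:230,292:332].astype(int)-i1[190:230,292:332]).mean(); print('gauge diff',d)
E
```

```text
v10 31.25 [ 542.5 -142.5  260.1] [-1.8e+02  1.0e-02  2.0e-02]
[322 123]
((310.67828369140625, 104.06658172607422), (10.655186653137207, 45.44147872924805)) [374.7 175.2] [787.9  11.9  95. ]
((349.34130859375, 332.9180603027344), (16.993410110473633, 17.582365036010742)) [349.6 332.4] [ 621.3 -143.7   95. ]
[ 619.8 -143.5   95. ] 18.714781370625055 151
gauge diff 15.289166666666667
```

View pics/chk4c.png

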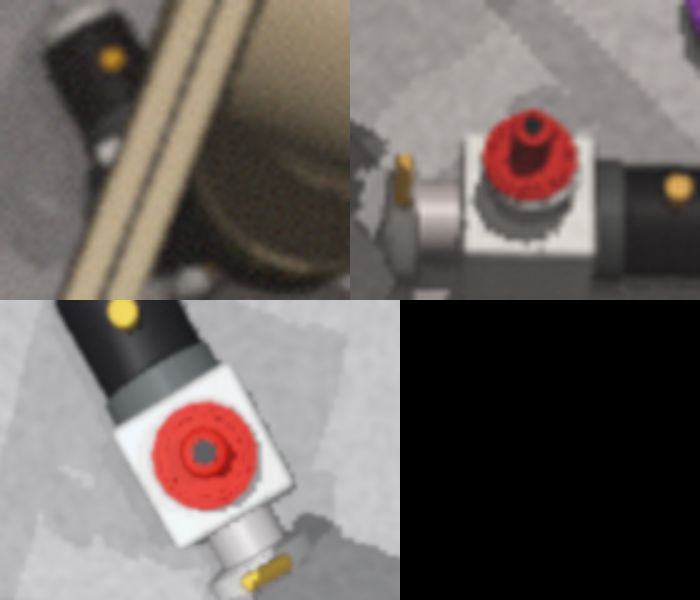

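Scene and wrist views show the small plug upright in the valve. I'll take one more place to triangulate its height and check the gauge.

>>> carry_out(
  increments=[-0.15, -0.25, 0, 0, 0, 0, 0.2, -0.15, -0.25, 0, 0, 0, 0, 0.2, -0.15, -0.25, 0, 0, 0, 0, 0.2, -0.15, -0.25, 0, 0, 0, 0, 0.2, -0.15, -0.25, 0, 0, 0, 0, 0.2, -0.15, -0.25, 0, 0, 0, 0, 0.2, -0.15, -0.25, 0, 0, 0, 0, 0.2, -0.15, -0.25, 0, 0, 0, 0, 0.2, -0.15, -0.25, 0, 0, 0, 0, 0.2, -0.15, -0.25, 0, 0, 0, 0, 0.2],
)

```text
time: 32.65
tool_pos: [482.0, -42.5, 260.2]
tcp_rot: [-180.0, 0.0, 0.0]
ft_force: [0.0, -0.6, -1.4]
finger_gap: 51.0
grip_force: 0.0
```

```bash
python3 - <<'E'
from m import *
c,im=wshot('v11')
PLUG['small']=(621,-142.5,95,19)
plugs(dict(small=['v10','v11']))
rs=[]
for v in ('v10','v11'):
    c,im=load(v); e=min(red(im),key=lambda k:np.hypot(*np.subtract(k[0][0],proj(c,(621,-142.5,95))))); rs.append(ray(c,e[0][0])); print(e[0][:2],onplane(c,e[0][0],95).round(1))
print(tri(rs))
check('chk5',(621.2,-142.5,95))
i0=cv2.imread('pics/scene0.png');i1=viewer.snapshot('scene')[:,:,::-1]
f=lambda i:cv2.resize(i[240:300,325:380],(275,300))
p=proj(c,(621,-142.5,95)).astype(int)
b=cv2.resize(im[max(0,p[1]-40):p[1]+40,p[0]-40:p[0]+40,::-1],(250,300))
cv2.imwrite('pics/chk5c.png',np.vstack([cv2.imread('pics/chk5.png'),np.hstack([f(i0),f(i1),b])[:,:700]])) if 0 else cv2.imwrite('pics/chk5c.png',np.hstack([f(i0),f(i1),b]))
E
```

```text
v11 32.7 [482.1 -42.5 260.2] [-180.   -0.    0.]
small v10 [ 619.9 -143.5   95. ] r 18.7 153 [324. 125.]
small v11 [ 619.8 -142.6   95. ] r 18.5 163 [441.  52.]
   tri [ 620.1 -143.4   93.1] 0.19
((323.5811462402344, 124.94487762451172), (40.18992233276367, 41.860713958740234)) [ 620.3 -143.3   95. ]
((441.2182922363281, 51.0054931640625), (41.802371978759766, 47.57484436035156)) [ 620.4 -142.9   95. ]
(array([ 620.45737671, -143.23895165,   94.06705931]), np.float64(0.14515179526164357))
((311.4825744628906, 104.02201843261719), (10.457304954528809, 46.073570251464844)) [374.7 175.2] [788.1  10.   95. ]
((349.37054443359375, 332.78973388671875), (17.243762969970703, 17.62142562866211)) [349.6 332.4] [ 621.2 -143.5   95. ]
```

View pics/chk5c.png

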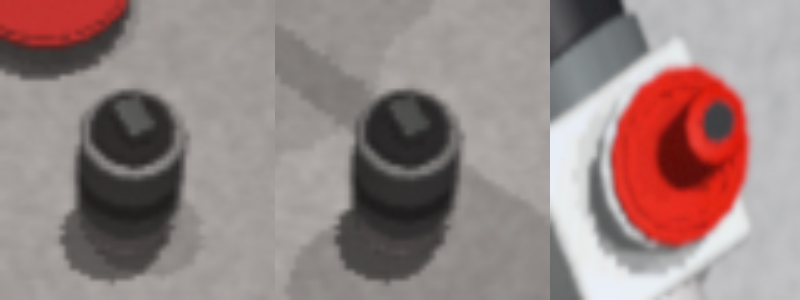

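The gauge is unmoved. The small plug's disc top is at about 94 mm, against 95 for fully seated, and it is about 1 mm off axis and flat. Handing in.

```bash
python3 -c "
from bench import order
print(order.hand_in())"
```

```text
the job is handed in; nothing more can be done
None
```

All four red plugs are seated flat in their ports and released, the gauge head has not moved, and the job was handed in at about 33 s on the robot's clock; the hand-in returned no verdict.

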